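# Aim the inspection camera and hold a bracket against the fence

## Task

First swivel and tilt the inspection camera's head (the ball-ended tail is its handle) until the lens points at the middle of the seam where the fence's face meets the granite bed, and let go of it. Then slide the angle bracket, on its foot, over the bed until the whole width of its upright is flush against the fence, and press with the fingers into its inside corner, forwards and down at once, firmly but not hard, so that it is pushed on the fence and on the bed together. Finish while still holding it with that push, the camera still aimed, and leave the other things on the table where they are.

Things in the scene. Friction and masses are not known exactly. Their poses are not given: they have to be found in the camera images.
- fixture: The measuring fixture: origin under its centre on the table. A black granite bed (150 mm along its x, 170 mm along its y, top 30 mm above the table) on a thin rubber foot, with a steel fence standing on it. Its x axis points from the open side (nearest the robot) squarely to the fence, z up. Fixed to the table.
- bed: The granite bed of the fixture, same axes as the fixture; origin 5 mm above the fixture's origin, bed top 25 mm above this origin. Smooth: the bracket slides on it with a friction of about 0.35.
- fence: The steel fence on the bed's far edge, same axes as the fixture; its origin is the middle of the bed's top. A bar 160 mm long along y, 15 mm thick, 40 mm high above the bed; the face towards the open side lies at x = 60 mm.
- seam (a point): Middle of the seam where the fence's near face meets the bed's top, at (60, 0, 30) mm in the fixture's frame, with the fixture's axes: x squarely into the fence, y along it, z up. This is what the camera must look at.
- bracket: The workpiece: a loose L-shaped aluminium angle bracket, 0.35 kg (varies by about 20 percent), 90 mm wide along its y. A foot 55 mm deep (along x) and 8 mm thick lies flat on the bed; an upright 8 mm thick and 35 mm high in all stands along its +x end, towards the fence. Origin under the middle of the foot, z up. Inside corner: the foot's top is 8 mm above the origin, the upright's inner face at x = 19.5 mm, so about 47 mm of foot lies open before it.
- heel (a point): Middle of the bracket's outer lower edge at the foot of the upright's outer face: (27.5, 0, 0) mm in the bracket's frame. It lies at the seam's line when the bracket is home.
- camera: The inspection camera on its stand (this entry: the whole device; its origin is under the stand's foot, a disc 84 mm across, fixed to the table). A post carries a swivelling fork, in which a white head 64 x 40 x 34 mm tilts; a black lens points ahead, and a thin steel tail with a black ball points back. At swivel 0 the lens points along the x axis of this frame; the swivel axis is this frame's z.
- pivot (a point): Crossing of swivel and tilt axes, at the head's centre, 180 mm above the table; it does not shift. Axes of the head: x is the line of sight (lens front 54 mm ahead), y the tilt axis, level.
- ball (a point): Centre of the black ball, 26 mm in diameter, at the end of the tail, 110 mm behind the pivot on the line of sight. The tail is an 8 mm rod.
- camera_swivel (a joint): Swivel angle of the camera head, rad, anticlockwise from above; range -1.0 to 1.6. A stiff pivot that stays where it is left; about 0.12 N m to turn.
- camera_tilt (a joint): Tilt of the camera head, rad: 0 level, positive with the lens down (and ball up); range -0.6 to 1.0. Stays where it is left; about 0.14 N m to turn.
- vblock: Bystander, to be left alone: steel V-block, 50 x 36 x 28 mm, origin under its centre.
- ring_gauge: Bystander, to be left alone: steel ring 54 mm across, 20 mm high, origin under its centre.
- shaft: Bystander, to be left alone: stepped steel shaft standing on end, 42 mm across, 100 mm high, origin under its centre.
- parallel_bar: Bystander, to be left alone: flat steel bar 20 x 130 x 14 mm behind the fence, origin under its centre.
- gauge_tray: Bystander, to be left alone: wooden tray with compartments, 90 x 130 x 30 mm, origin under its centre.
- screwdriver: Bystander, to be left alone: screwdriver lying on the table to the robot's right.
- jar: Bystander, to be left alone: amber jar 60 mm across, 70 mm high, origin under its centre.
Mind the look-alikes: they are no part of the job. What is shaped like the bracket but orange or pink is not meant.

How it is judged:
By the outcome, as a careful person would: the job done as asked, in the order asked, and still so for the second after the job is handed in, while the arm keeps its last pose, push and grip.
It also fails if it takes over 61 s, if anything falls off the work surface, if the arm or the gripper's body presses on something with over 40 N, if the wrist force passes 120 N, or if a joint passes its speed limit or range.

## Robot

A 6-joint arm with a two-finger parallel gripper is mounted at the origin on the work surface. World frame = base frame: x ahead of the robot, y to its left, z up, the work surface at z = 0. Lengths are in mm, angles in degrees, forces in N, time in s.
With the tool pointing down it reaches from about 350 to 850 mm from the base axis. Payload 8.1 kg.
Tool frame: the origin (TCP) lies midway between the tips of the shut fingers; the grasp point (between the pads) lies 19 mm behind it; z points along the fingers, y is the line along which they close (so a half turn about z gives the same grasp; the last joint's range is limited). The gripper opens to 85 mm and grips with 20 to 120 N. Pads are 22 mm wide; open, the fingers measure 114 mm over their backs; the gripper's body (76 mm by 85 mm) begins 54 mm behind the grasp point. The pads swing forward as they close: fully open they stand 13 mm farther back than shut.
Start: joints at [68.503, 7.471, 85.268, -0, 87.261, -4.893], TCP at [171.434, 574.992, 231.292] pointing down, gripper open.
Joint ranges: [-169.43, 169.43], [-51.17, 129.36], [1.28, 143.12], [-76.62, 256.62], [0, 156.53], [-152.29, 152.29]. Speed limits (degrees/s): [136.94, 136.94, 159.86, 180, 180, 180].

## Interface

Orientations are given as [roll, pitch, yaw] about the fixed x, y, z axes, in that order (R = Rz(yaw) Ry(pitch) Rx(roll)).
In Python, from bench import sense, snapshot, order, finder gives the robot as it stands.
- The arm moves only by the tool send_rows, never from a script. Its argument "steps" is a list of rows, each a list of 2 entries, a list of its own where there are three numbers: the shift along the world's x, y, z in units of 30 mm (1.0 is 30 mm), then the turn, a rotation vector about the world's x, y, z in rad. In form: [[[dx, dy, dz], [wx, wy, wz]], ...]. A call has 1 to 10 rows; each row is the pose to reach, as a shift and turn from the pose commanded when the call began; what a row does not reach only later rows make up. A row lasts 1/8 s, in which the tool goes at most 62.5 mm and 10.7 degrees, less where a joint would pass 70% of its speed; a pose out of reach is approached as far as the arm can. A call with a gripper value outside its range is refused whole. "fingers" is the closure, from 0 (fully open) to 1 (shut), set as the call begins (left out, the last holds). The fingers move at their own pace and stop on an object; "squeeze" is the grip in N (left out, the last holds). Time passes only in rows, so rows that repeat a pose let the fingers close. It gives the time, the measured TCP pose, the force, the opening and the grip force at its end, in the units of the state.
- sense(): the state, without advancing time (a new reading comes with each control period).
- snapshot(name): name is "side" or "top" or "wrist"; returns a dict with "img" (400x640x3 uint8, red, green, blue), "K" (3x3 intrinsics, pixels), "k1" (the pictures are not rectified: a ray, as slopes to the right and down, at radius r is drawn at 1 + k1 r^2 times it, then the intrinsics apply), "pose" (4x4, takes a point from camera to world coordinates). Camera axes: x right, y up, looking along -z (the intrinsics and any distortion apply to the point x, -y, -z); pixel columns grow to the right and rows downward; lengths in mm; the calibration is good to about 2 mm. A picture is of the moment at which its call begins. There is no depth.
- order.hand_in(): hands the job in; it is judged then, once.
Trained networks look in the newest picture that a camera, given by its name, has taken for a name from the list of things; names that differ only in an ending like _2 or _b are one class to them, and where a whole thing is asked for, a point or a joint stands for the part that bears it (a point fixed in the world has none). Each returns a list of dicts, best first, with "confidence" (0 to 1); they miss things now and then, are a little off and sometimes report something else, mostly with a low value. They report only what shows in the picture. A call takes as long as a camera call. They do not tell look-alikes from the thing itself.
- finder.find_in(label, camera): "box" ([left, top, width, height] as shares, 0 to 1, of the picture: columns of its width, rows of its height, round what is visible of it).
- finder.trace(label, camera): "mask" (400x640 bool, what is visible of it) and "box" ([left, top, width, height] as shares, 0 to 1, of the picture: columns of its width, rows of its height, round what is visible of it).
- finder.pinpoint(label, camera): "at" ([column, row] as shares, 0 to 1, of the picture: columns of its width, rows of its height: a listed point, or the origin of a listed thing).
The state is a dict: "time": time; "joint_pos": joint angles; "qd": joint speeds; "joint_efforts": joint torques, N m; "tool_pos": TCP position; "tcp_rot": TCP orientation; "ft_force": force on the tool from outside, world axes, zero at the start; "wrist_torque": the same for the moment, N m; "finger_gap": finger opening in mm; "grip_force": force on a finger pad.
Only numpy, scipy, OpenCV 4.12 (cv2) and the standard library are available. Lean on these libraries where they do the work, as an engineer would, in place of code of your own. Each camera call takes 0.05 s, during which the arm holds its last target. There are 200 camera calls.

## Working session

There is one attempt and no reset: what is moved stays moved. The work goes in short steps, Python scripts to look and compute and a tool call to move; the robot and the scene stay as the last step left them, time stands still between calls to the robot, and variables do not carry over. Pictures are saved under pics/ and viewed, at most 10 in all, crops included, and the job is handed in when it is done.

Besides the shell and the picture viewer there is one more tool, called after "Call:" as name([rows], argument=value, ...), one row to a line, values as JSON. send_rows: Moves the arm, as the interface text tells. Its arguments: {"type":"object","properties":{"steps":{"type":"array"},"fingers":{"type":"number"},"squeeze":{"type":"number"}},"required":["steps"]}

```bash
mkdir -p pics
cat > h.py <<'E'
import numpy as np, cv2
from bench import sense, snapshot, order, finder
def ray(s,col,row):
    K=s["K"];u=(col-K[0][2])/K[0][0];v=(row-K[1][2])/K[1][1]
    rd=np.hypot(u,v);r=rd
    for _ in range(30): r=rd/(1+s["k1"]*r*r)
    f=r/rd if rd>0 else 1
    P=np.array(s["pose"]);d=P[:3,:3]@np.array([u*f,-v*f,-1]);return P[:3,3],d/np.linalg.norm(d)
def onz(s,col,row,z):
    o,d=ray(s,col,row);return o+d*(z-o[2])/d[2]
def tri(rs):
    A=np.zeros((3,3));b=np.zeros(3)
    for o,d in rs:
        M=np.eye(3)-np.outer(d,d);A+=M;b+=M@o
    x=np.linalg.solve(A,b);return x,[np.linalg.norm((np.eye(3)-np.outer(d,d))@(x-o)) for o,d in rs]
def proj(s,p):
    P=np.array(s["pose"]);q=P[:3,:3].T@(np.asarray(p,float)-P[:3,3]);x,y=q[0]/-q[2],-q[1]/-q[2]
    f=1+s["k1"]*(x*x+y*y);K=s["K"];return np.array([K[0][0]*x*f+K[0][2],K[1][1]*y*f+K[1][2]])
def save(s,n,crop=None,sc=1):
    im=s["img"][:,:,::-1]
    if crop: im=im[crop[1]:crop[3],crop[0]:crop[2]]
    cv2.imwrite("pics/"+n,cv2.resize(im,None,fx=sc,fy=sc))
E
python3 - <<'E'
from h import *
S={}
for n in ("side","top"):
    s=S[n]=snapshot(n);save(s,n+"1.png")
    print(n,np.round(s["pose"],2).tolist(),s["k1"],s["K"][0][0])
for l in ("fixture","bed","fence","seam","bracket","heel","camera","pivot","ball","shaft","jar","vblock","ring_gauge","parallel_bar","gauge_tray","screwdriver"):
    for n in S:
        print(l,n,[(np.round(np.array(d["at"])*[640,400],1).tolist(),round(d["confidence"],2)) for d in finder.pinpoint(l,n)][:4])
E
```

```text
side [[0.92, 0.27, -0.29, -8.99], [-0.4, 0.63, -0.67, -1145.74], [-0.0, 0.73, 0.68, 1246.85], [0.0, 0.0, 0.0, 1.0]] 0.02506744938115299 489.2409506590637
top [[-0.03, 0.99, -0.13, 328.53], [-1.0, -0.03, -0.03, -54.9], [-0.03, 0.13, 0.99, 1150.14], [0.0, 0.0, 0.0, 1.0]] 0.007223602990086215 378.7450742098743
fixture side []
fixture top [([363.8, 204.1], 0.98)]
bed side []
bed top [([362.0, 200.1], 0.77)]
fence side [([275.6, 136.5], 0.74)]
fence top []
seam side [([351.9, 231.3], 0.71)]
seam top [([369.8, 181.9], 0.77)]
bracket side [([286.6, 262.7], 0.86), ([330.8, 233.2], 0.73), ([264.2, 175.2], 0.65), ([278.6, 299.9], 0.61)]
bracket top [([415.7, 282.1], 0.85), ([372.6, 265.8], 0.84), ([361.5, 208.6], 0.78), ([233.6, 236.1], 0.63)]
heel side [([282.9, 255.8], 0.75), ([285.3, 310.0], 0.73), ([335.9, 237.7], 0.63), ([331.4, 186.9], 0.63)]
heel top [([225.2, 238.8], 0.92), ([427.9, 283.8], 0.89), ([366.3, 197.7], 0.87), ([365.5, 263.1], 0.77)]
camera side [([328.2, 240.0], 0.64), ([303.6, 172.4], 0.58)]
camera top [([243.7, 190.2], 0.56)]
pivot side [([304.0, 134.0], 0.85)]
pivot top [([199.0, 139.3], 0.58), ([225.7, 178.3], 0.56)]
ball side [([272.9, 139.0], 0.87)]
ball top [([203.5, 216.9], 0.66)]
shaft side [([275.2, 134.5], 0.73), ([325.6, 141.0], 0.53)]
shaft top [([201.7, 143.6], 0.59)]
jar side [([421.4, 264.1], 0.59), ([292.2, 200.7], 0.23)]
jar top [([425.2, 134.8], 0.67)]
vblock side [([291.9, 198.7], 0.58), ([336.7, 232.7], 0.28)]
vblock top [([285.4, 226.3], 0.54)]
ring_gauge side [([359.0, 183.2], 0.52), ([336.6, 234.1], 0.39)]
ring_gauge top [([286.9, 136.5], 0.51)]
parallel_bar side [([387.8, 211.0], 0.67)]
parallel_bar top [([342.1, 124.6], 0.88)]
gauge_tray side [([381.8, 295.7], 0.9), ([329.0, 140.7], 0.6)]
gauge_tray top [([445.6, 183.8], 0.81)]
screwdriver side [([324.4, 304.0], 0.74)]
screwdriver top [([441.5, 241.8], 0.77)]
```

View pics/side1.png

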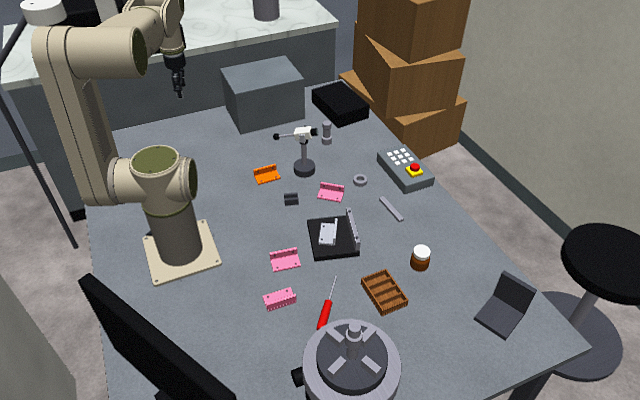

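View pics/top1.png

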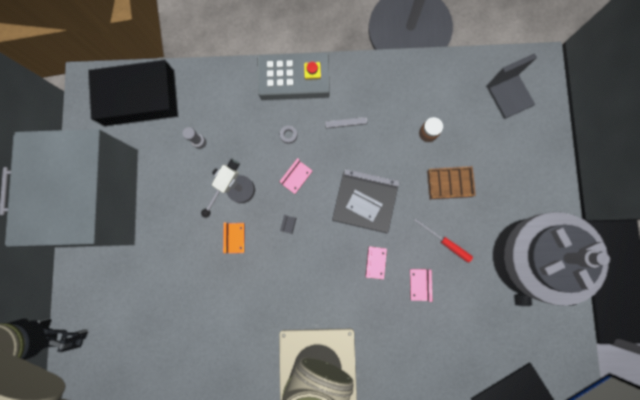

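Side view: inspection camera head at (303,134) with ball at (276,136), and the grey bracket on the bed at about (328,233). Top view: head (224,178), ball (206,212), bracket (364,206), fence (371,178). The orange and pink brackets are the look-alikes.

Run:
```python
from h import *
S={n:snapshot(n) for n in("side","top")}
def best(l,n,near):
    c=[np.array(d["at"])*[640,400] for d in finder.pinpoint(l,n)]
    c=[x for x in c if np.hypot(*(x-near))<14]
    return c[0] if c else None
for l,a,b in (("ball",(275,136),(206,212)),("pivot",(303,134),(224,178)),("seam",(350,235),(371,181)),("heel",(335,237),(366,197)),("bracket",(331,233),(362,208)),("fixture",(335,240),(364,204))):
    p=best(l,"side",a);q=best(l,"top",b)
    print(l,p,q)
    if p is not None and q is not None:
        x,r=tri([ray(S["side"],*p),ray(S["top"],*q)]);print("   tri",x.round(1),np.round(r,1))
    if q is not None:
        for z in (0,30,180): print("   top z",z,onz(S["top"],*q,z).round(1))
for l in("bed","fence","fixture","bracket","camera"):
    for n in S:
        for d in finder.trace(l,n)[:4]:
            m=d["mask"].astype(np.uint8);c=max(cv2.findContours(m,0,2)[0],key=cv2.contourArea)
            r=cv2.minAreaRect(c);print(l,n,round(d["confidence"],2),cv2.boxPoints(r).round(1).tolist(), [onz(S[n],*p,30)[:2].round(0).tolist() for p in cv2.boxPoints(r)] if n=="top" else "")
# base of camera stand, disc on table
print("disc",onz(S["top"],240,189,8).round(1), onz(S["top"],206,212,180).round(1),onz(S["top"],224,178,180).round(1))
```

```text
ball [275.776 138.8  ] [203.968 214.4  ]
   tri [444.8 291.9 132.5] [1.1 1.1]
   top z 0 [458.8 337.4   0. ]
   top z 30 [455.4 327.2  30. ]
   top z 180 [438.4 276.  180. ]
pivot [305.6  132.88] [224.192 179.   ]
   tri [535.2 222.7 178.9] [4.9 4.9]
   top z 0 [567.6 275.3   0. ]
   top z 30 [561.4 266.7  30. ]
   top z 180 [530.2 223.6 180. ]
seam None [371.008 178.2  ]
   top z 0 [ 554.8 -180.     0. ]
   top z 30 [ 548.9 -176.7   30. ]
   top z 180 [ 519.4 -160.4  180. ]
heel [335.488 234.4  ] [368.576 197.92 ]
   tri [ 486.1 -165.3   38.9] [2.1 2.1]
   top z 0 [ 493.8 -169.8    0. ]
   top z 30 [ 489.5 -166.8   30. ]
   top z 180 [ 467.9 -151.8  180. ]
bracket [328.   233.32] [361.984 206.6  ]
   tri [ 464.4 -146.2   33.6] [0.9 0.9]
   top z 0 [ 467.7 -148.6    0. ]
   top z 30 [ 464.  -146.2   30. ]
   top z 180 [ 445.9 -134.   180. ]
fixture [328.704 241.52 ] [363.776 203.   ]
   tri [ 472.5 -152.9   -2.1] [6.5 6.5]
   top z 0 [ 478.6 -154.5    0. ]
   top z 30 [ 474.7 -151.9   30. ]
   top z 180 [ 455.1 -139.   180. ]
bed side 0.66 [[306.29998779296875, 218.10000610351562], [
[... 3511 characters left out ...]
7.0, 176.0], [291.0, 176.0]] 
camera side 0.6 [[316.20001220703125, 327.5], [327.6000061035156, 285.79998779296875], [335.8999938964844, 288.1000061035156], [324.5, 329.79998779296875]] 
camera side 0.58 [[273.0, 126.0], [317.0, 126.0], [317.0, 143.0], [273.0, 143.0]] 
camera top 0.87 [[184.3000030517578, 188.1999969482422], [235.89999389648438, 156.0], [259.79998779296875, 194.3000030517578], [208.1999969482422, 226.5]] [[537.0, 388.0], [632.0, 231.0], [511.0, 159.0], [419.0, 314.0]]
camera top 0.49 [[180.5, 132.5], [189.5, 123.5], [208.5, 142.5], [199.5, 151.5]] [[712.0, 403.0], [740.0, 376.0], [677.0, 316.0], [650.0, 343.0]]
disc [533.  223.9   8. ] [444.5 270.8 180. ] [532.9 224.1 180. ]
```

Run:
```python
from h import *
from scipy.spatial.transform import Rotation as R
s=sense();print(s["tool_pos"],s["tcp_rot"],s["ft_force"],s["finger_gap"],s["time"])
m=R.from_euler("xyz",s["tcp_rot"],degrees=True).as_matrix();print(m.round(3))
w=snapshot("wrist");P=np.array(w["pose"]);print("cam in tool",(m.T@(P[:3,3]-s["tool_pos"])).round(1),(m.T@P[:3,:3]).round(2).tolist(),w["K"][0][0],w["k1"])
```

```text
[171.43851123 574.99348613 231.28251078] [-1.79998906e+02  5.86975659e-04  1.63397236e+02] [ 0.00205389  0.5117898  -0.0522674 ] 85.47312767588312 2.9
[[-0.958  0.286  0.   ]
 [ 0.286  0.958 -0.   ]
 [-0.    -0.    -1.   ]]
cam in tool [  71.3    0.7 -142.3] [[-0.0, 0.96, 0.28], [1.0, 0.0, 0.0], [0.0, 0.28, -0.96]] 332.25234641923515 -0.05611571427258746
```

Call:
send_rows([
  [[3, -3.3, 2], [0, 0, -0.1]],
  [[6, -6.6, 2], [0, 0, -0.2]],
  [[9, -9.8, 2], [0, 0, -0.225]],
  [[9, -9.8, 2], [0, 0, -0.225]],
  [[9, -9.8, 2], [0, 0, -0.225]],
  [[9, -9.8, 2], [0, 0, -0.225]],
  [[9, -9.8, 2], [0, 0, -0.225]],
  [[9, -9.8, 2], [0, 0, -0.225]],
], fingers=0, squeeze=30)

```text
time: 3.95
tool_pos: [442.9, 279.2, 291.6]
tcp_rot: [180.0, 0.0, 150.3]
ft_force: [-0.7, 0.8, 0.4]
finger_gap: 85.2
grip_force: 0.0
```

Run:
```python
from h import *
w=snapshot("wrist");t=snapshot("top");sd=snapshot("side")
save(w,"w1.png")
for l in ("ball","pivot","camera"):
    for n in("wrist","top","side"): print(l,n,[(np.round(np.array(d["at"])*[640,400],1).tolist(),round(d["confidence"],2)) for d in finder.pinpoint(l,n)][:3])
for d in finder.pinpoint("ball","wrist")[:2]:
    p=np.array(d["at"])*[640,400]
    for z in (150,165,180): print(z,onz(w,*p,z).round(1))
    for q in ((276,137),): print(tri([ray(w,*p),ray(sd,*q)]))
for d in finder.trace("ball","wrist")[:2]:
    m=d["mask"];print(d["confidence"],m.sum(),np.argwhere(m).mean(0)[::-1])
```

```text
ball wrist [([324.3, 186.4], 0.68)]
ball top [([205.6, 212.2], 0.83)]
ball side [([275.2, 135.9], 0.61)]
pivot wrist [([311.6, 306.1], 0.73)]
pivot top [([225.4, 178.1], 0.76)]
pivot side []
camera wrist [([316.4, 230.6], 0.93)]
camera top [([242.9, 191.6], 0.66), ([224.5, 177.4], 0.43)]
camera side [([299.9, 170.2], 0.89)]
150 [446.1 281.2 150. ]
165 [442.7 282.9 165. ]
180 [439.2 284.7 180. ]
(array([445.1280512 , 281.1918223 , 148.72064998]), [np.float64(1.2525850159756924), np.float64(1.252585015975597)])
0.9 5234 [314.91421475 282.4944593 ]
```

View pics/w1.png

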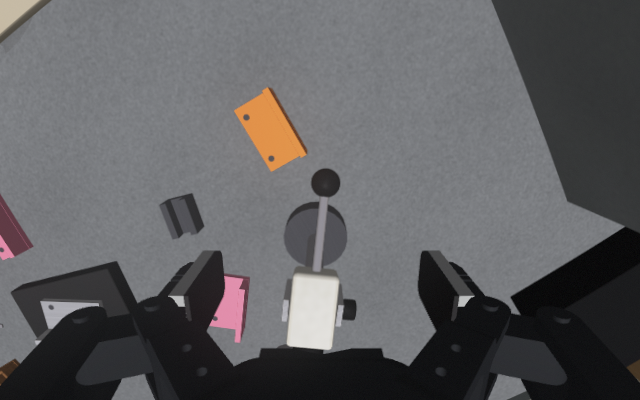

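The wrist view shows the ball at (325,182), the head at about (314,310) and the tail between the open fingers. From triangulation the ball is at about (445,281,149).

Call:
send_rows([
  [[0.08, 0.07, -2], [0, 0, -0.06]],
  [[0.08, 0.07, -4], [0, 0, -0.06]],
  [[0.08, 0.07, -5.4], [0, 0, -0.06]],
  [[0.08, 0.07, -5.4], [0, 0, -0.06]],
  [[0.08, 0.07, -5.4], [0, 0, -0.06]],
])

```text
time: 5.28
tool_pos: [444.9, 283.6, 131.4]
tcp_rot: [179.9, 0.1, 147.1]
ft_force: [0.3, 0.6, 0.6]
finger_gap: 85.3
grip_force: 0.0
```

Call:
send_rows([
  [[0, 0, 0], [0, 0, 0]],
  [[0, 0, 0], [0, 0, 0]],
  [[0, 0, 0], [0, 0, 0]],
  [[0, 0, 0], [0, 0, 0]],
  [[0, 0, 0], [0, 0, 0]],
  [[0, 0, 0], [0, 0, 0]],
], fingers=1, squeeze=25)

```text
time: 6.02
tool_pos: [444.2, 283.1, 129.5]
tcp_rot: [180.0, 0.0, 147.1]
ft_force: [2.0, -0.4, 1.3]
finger_gap: 24.0
grip_force: 24.4
```

Run:
```python
from h import *
s=sense();print({k:np.round(s[k],2).tolist() for k in("time","tool_pos","tcp_rot","ft_force","finger_gap","grip_force")})
w=snapshot("wrist");save(w,"w2.png")
for l in("ball","pivot"): print(l,[(np.round(np.array(d["at"])*[640,400],1).tolist(),round(d["confidence"],2)) for d in finder.pinpoint(l,"wrist")][:3])
```

```text
{'time': 6.02, 'tool_pos': [444.18, 283.14, 129.55], 'tcp_rot': [179.97, 0.03, 147.06], 'ft_force': [2.03, -0.44, 1.28], 'finger_gap': 24.03, 'grip_force': 24.43}
ball [([321.3, 279.3], 0.95)]
pivot []
```

View pics/w2.png

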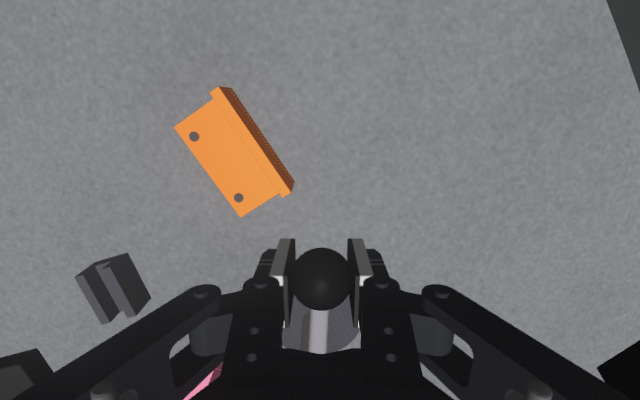

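Ball is held between the pads, centre (321,279). Next I work out the arc about the pivot.

Run:
```python
from h import *
from scipy.spatial.transform import Rotation as R
w=snapshot("wrist");s=sense();t=snapshot("top")
def T(p,e):
    M=np.eye(4);M[:3,:3]=R.from_euler("xyz",e,degrees=True).as_matrix();M[:3,3]=p;return M
X=np.linalg.inv(T(s["tool_pos"],s["tcp_rot"]))@np.array(w["pose"])
w1=dict(w);w1["pose"]=T([442.9,279.2,291.6],[180,0,150.3])@X
print("pivot w1 net/eye",onz(w1,311.6,306.1,180).round(1),"head top mid ",onz(w1,313,312,190).round(1), "top",onz(t,225.4,178.1,180).round(1))
print("ball w1", [onz(w1,325.5,182.5,z).round(1) for z in(145,149)], "ball now",[onz(w,321.3,279.3,z).round(1) for z in(143,146,149)])
# seam from top: bed mask corners fit via fence
for l in("seam","heel"):
    for n in("top","side"):
        snapshot(n); print(l,n,[(np.round(np.array(d["at"])*[640,400],1).tolist(),round(d["confidence"],2)) for d in finder.pinpoint(l,n)][:4])
piv=np.array([532.5,224,180]);seam=np.array([528,-169,30.])
d=seam-piv;az1=np.arctan2(-d[1],-d[0]);el1=np.arctan2(-d[2],np.hypot(d[0],d[1]))
b0=np.array([445,282.,147])-piv;az0=np.arctan2(b0[1],b0[0]);el0=np.arcsin(b0[2]/110)
print(np.degrees([az0,az1,el0,el1]),np.linalg.norm(b0))
def P(a,e): return piv+110*np.array([np.cos(e)*np.cos(a),np.cos(e)*np.sin(a),np.sin(e)])
p0=P(az0,el0)
for k in np.linspace(0,1,9)[1:]: print(((P(az0+k*(az1-az0),el0+k*(el1-el0))-p0)/30).round(2),round(k*(az1-az0),3))
```

```text
pivot w1 net/eye [528.7 221.  180. ] head top mid  [528.5 222.8 190. ] top [532.5 220.4 180. ]
ball w1 [array([444.5, 283.3, 145. ]), array([443.6, 283.7, 149. ])] ball now [array([447.5, 281.6, 143. ]), array([446. , 282.5, 146. ]), array([444.5, 283.5, 149. ])]
seam top [([369.1, 181.8], 0.83)]
seam side [([349.6, 232.0], 0.84)]
heel top [([292.6, 171.9], 0.9), ([364.1, 198.2], 0.83), ([226.1, 240.7], 0.73), ([367.8, 261.4], 0.71)]
heel side [([327.5, 187.3], 0.92), ([282.0, 307.4], 0.87), ([337.1, 238.7], 0.7), ([264.0, 170.0], 0.65)]
[146.46130803  89.34397013 -17.45760312  20.88957356] 110.04203742206884
[0.2 0.4 0.3] -0.125
[0.48 0.76 0.6 ] -0.249
[0.81 1.07 0.9 ] -0.374
[1.2  1.31 1.21] -0.498
[1.62 1.47 1.52] -0.623
[2.07 1.56 1.82] -0.748
[2.52 1.57 2.12] -0.872
[2.95 1.49 2.41] -0.997
```

Call:
send_rows([
  [[0.2, 0.38, 0.3], [0, 0, -0.12]],
  [[0.47, 0.72, 0.6], [0, 0, -0.24]],
  [[0.8, 1.02, 0.9], [0, 0, -0.36]],
  [[1.18, 1.24, 1.21], [0, 0, -0.48]],
  [[1.58, 1.4, 1.52], [0, 0, -0.6]],
  [[2.02, 1.48, 1.82], [0, 0, -0.72]],
  [[2.46, 1.49, 2.11], [0, 0, -0.84]],
  [[2.88, 1.41, 2.39], [0, 0, -0.96]],
  [[2.88, 1.41, 2.39], [0, 0, -0.96]],
  [[2.88, 1.41, 2.39], [0, 0, -0.96]],
])

```text
time: 7.92
tool_pos: [529.5, 325.6, 200.4]
tcp_rot: [-179.9, -0.0, 92.2]
ft_force: [0.6, 0.1, -0.7]
finger_gap: 23.9
grip_force: 24.8
```

Run:
```python
from h import *
s=sense();print({k:np.round(s[k],2).tolist() for k in("time","tool_pos","tcp_rot","ft_force","finger_gap","grip_force")})
S={n:snapshot(n) for n in("wrist","top","side")}
for l in("ball","pivot"):
    rs=[]
    for n in S:
        f=[np.array(d["at"])*[640,400] for d in finder.pinpoint(l,n)][:1]
        print(l,n,f)
        if f: rs.append(ray(S[n],*f[0]))
    if len(rs)>1: print(tri(rs))
```

```text
{'time': 7.92, 'tool_pos': [529.54, 325.58, 200.35], 'tcp_rot': [-179.94, -0.0, 92.23], 'ft_force': [0.62, 0.12, -0.71], 'finger_gap': 23.89, 'grip_force': 24.81}
ball wrist [array([319.296, 276.   ])]
ball top [array([178.816, 180.6  ])]
ball side [array([292.992, 111.6  ])]
(array([527.52547792, 325.60650704, 214.01605796]), [np.float64(1.9650070686604482), np.float64(6.240873607614615), np.float64(4.787512255114585)])
pivot wrist []
pivot top [array([224.704, 175.   ])]
pivot side [array([304.704, 133.2  ])]
(array([539.46918399, 223.69637373, 176.90803751]), [np.float64(2.0877906056225184), np.float64(2.0877906056224487)])
```

Call:
send_rows([
  [[0, 0, 0], [0, 0, 0]],
  [[0, 0, 0], [0, 0, 0]],
  [[0, 0, 0], [0, 0, 0]],
  [[0, 0, 0], [0, 0, 0]],
  [[0, 0, 1.5], [0, 0, 0]],
  [[0, 0, 3], [0, 0, 0]],
  [[0, 0, 4.5], [0, 0, 0]],
  [[0, -2, 6], [0, 0, 0]],
  [[0, -4, 6.5], [0, 0, 0]],
  [[0, -6, 6.5], [0, 0, 0]],
], fingers=0)

```text
time: 9.62
tool_pos: [530.6, 152.2, 398.1]
tcp_rot: [179.8, -0.0, 92.1]
ft_force: [0.4, -0.2, -0.5]
finger_gap: 85.2
grip_force: 0.0
```

Call:
send_rows([
  [[0, -2, 0], [0, 0, 0]],
  [[0, -2.5, 0], [0, 0, 0]],
  [[0, -2.5, 0], [0, 0, 0]],
  [[0, -2.5, 0], [0, 0, 0]],
])

```text
time: 10.12
tool_pos: [530.2, 79.8, 395.5]
tcp_rot: [-180.0, -0.0, 92.1]
ft_force: [-0.4, -0.8, -0.2]
finger_gap: 85.3
grip_force: 0.0
```

Run:
```python
from h import *
s=sense();print({k:np.round(s[k],2).tolist() for k in("time","tool_pos","tcp_rot","ft_force","finger_gap")})
S={n:snapshot(n) for n in("wrist","top","side")}
save(S["wrist"],"w3.png")
for l in("ball","pivot","seam","heel","bracket","fixture"):
    for n in S: print(l,n,[(np.round(np.array(d["at"])*[640,400],1).tolist(),round(d["confidence"],2)) for d in finder.pinpoint(l,n)][:4])
```

```text
{'time': 10.12, 'tool_pos': [530.24, 79.8, 395.51], 'tcp_rot': [-179.99, -0.03, 92.13], 'ft_force': [-0.43, -0.85, -0.23], 'finger_gap': 85.3}
ball wrist [([286.6, 277.8], 0.45)]
ball top [([198.9, 144.0], 0.71), ([427.6, 132.5], 0.53)]
ball side [([291.3, 111.6], 0.66)]
pivot wrist [([323.5, 28.9], 0.69)]
pivot top [([224.9, 176.4], 0.67)]
pivot side [([306.0, 132.6], 0.74)]
seam wrist [([315.6, 294.0], 0.57)]
seam top [([372.3, 181.9], 0.77)]
seam side [([350.4, 229.5], 0.72)]
heel wrist [([351.1, 150.9], 0.92), ([228.2, 18.3], 0.9), ([289.5, 286.7], 0.57)]
heel top [([426.1, 284.4], 0.9), ([367.2, 195.9], 0.69), ([367.2, 262.1], 0.66), ([288.8, 173.2], 0.63)]
heel side [([265.7, 171.0], 0.9), ([334.3, 186.8], 0.86), ([284.9, 256.7], 0.84), ([285.2, 307.0], 0.7)]
bracket wrist [([278.7, 282.4], 0.89), ([226.1, 37.0], 0.76), ([341.8, 165.1], 0.72)]
bracket top [([373.4, 266.1], 0.97), ([296.5, 179.1], 0.86), ([365.3, 208.4], 0.75), ([416.8, 283.6], 0.61)]
bracket side [([284.9, 262.3], 0.97), ([279.5, 298.8], 0.97), ([333.0, 194.4], 0.72), ([263.5, 175.1], 0.56)]
fixture wrist [([287.1, 274.4], 0.85)]
fixture top [([362.0, 202.8], 0.71)]
fixture side [([331.1, 240.9], 0.55)]
```

View pics/w3.png

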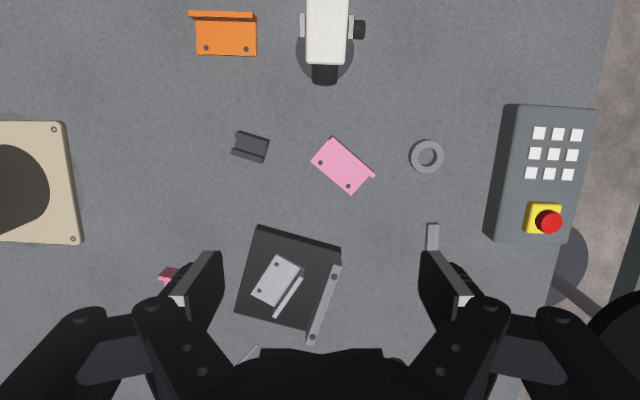

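The wrist view shows the head at (326,35) with the lens at (324,73), the bed corners at about (259,225), (341,248) and (234,309), the fence on the right from (336,265) to (312,340), and the bracket around (278,282). Next, a zoom of the fixture.

Run:
```python
from h import *
w=snapshot("wrist");save(w,"w3z.png",(220,215,360,355),4)
import pickle;pickle.dump({k:w[k] for k in("K","k1","pose","img")},open("w3.pkl","wb"))
```

```text
(no output)
```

View pics/w3z.png

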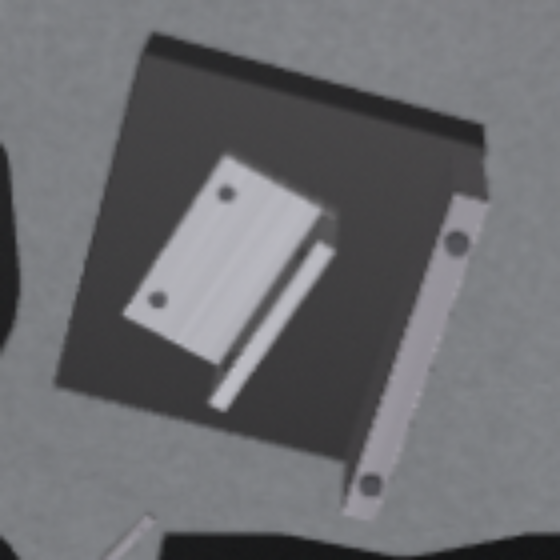

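Bed top corners read at (256,229), (340,251) and (234,310). The fence's top edges and the bracket's foot and upright corners are clear. I fit both poses to these points.

Run:
```python
from h import *
import pickle;from scipy.optimize import least_squares
w=pickle.load(open("w3.pkl","rb"))
c=lambda x,y:(220+x/4-.4,215+y/4-.4)
fx=[((-75,85,30),c(145,55)),((75,85,30),c(480,145)),((-75,-85,30),c(57,382)),((60,80,70),c(450,195)),((75,80,70),c(488,203)),((60,-80,70),c(345,512)),((75,-80,70),c(370,520))]
br=[((-27.5,45,8),c(228,153)),((-27.5,-45,8),c(125,315)),((27.5,45,35),c(335,248)),((19.5,45,35),c(320,240)),((19.5,-45,35),c(208,402)),((27.5,-45,35),c(222,412))]
def pt(q,m,z0=0):
    a=q[2];return np.array([q[0]+m[0]*np.cos(a)-m[1]*np.sin(a),q[1]+m[0]*np.sin(a)+m[1]*np.cos(a),m[2]+z0])
def fit(L,z0,q0):
    r=least_squares(lambda q:np.concatenate([proj(w,pt(q,m,z0))-p for m,p in L]),q0);return r.x,r.fun
for n,L,z0 in(("fix",fx,0),("br",br,30)):
    q,f=fit(L,z0,[470,-150,-.3]);print(n,q[:2].round(1),np.degrees(q[2]).round(2),np.abs(f).max().round(2))
    print("  seam/heel",pt(q,(60,0,30)if n=="fix" else (27.5,0,0),z0).round(1))
    if n=="fix":
        F=q;seam=pt(q,(60,0,30))
    else: d=np.array(pt(q,(27.5,0,0),30))-seam;cs=np.cos(F[2]),np.sin(F[2]);print("  heel in fixture",d[0]*cs[0]+d[1]*cs[1],-d[0]*cs[1]+d[1]*cs[0])
# top cam fixture check
t=snapshot("top")
for m in((-75,85,30),(75,-80,70),(60,80,70)): print("top proj",proj(t,pt(F,m)).round(1))
piv=np.array([530.5,222.5,180]);d=seam-piv;u=d/np.linalg.norm(d);print("u",u,"ball tgt",piv-110*u,"lens tgt",piv+54*u)
print("lens front px tgt",proj(w,piv+54*u),"head rear/pivot",proj(w,piv),proj(w,piv+32*u))
# dark lens px in wrist
g=cv2.cvtColor(w["img"],cv2.COLOR_RGB2GRAY)
for r in range(4,90,6): 
    row=g[r,280:360].astype(int); print(r,"white",(np.where(row>170)[0]+280)[[0,-1]] if (row>170).any() else None,"dark",(np.where(row<45)[0]+280)[[0,-1]] if (row<45).any() else None)
```

```text
fix [ 475.7 -155.2] -14.7 1.78
  seam/heel [ 533.7 -170.4   30. ]
br [ 462.7 -148.1] -30.2 0.73
  seam/heel [ 486.4 -162.    30. ]
  heel in fixture -47.84627945299943 -3.8385642979870145
top proj [331.3 220.7]
top proj [398.8 181.8]
top proj [343.4 174.7]
u [ 0.00760932 -0.93420082 -0.35666642] ball tgt [529.662975   325.26208979 219.2333059 ] lens tgt [530.91090318 172.05315592 160.74001347]
lens front px tgt [325.16872117  79.2059251 ] head rear/pivot [326.91697596  24.95674926] [325.84633255  58.18561496]
4 white [307 347] dark None
10 white [306 347] dark None
16 white [300 353] dark None
22 white [300 352] dark None
28 white [300 352] dark None
34 white [300 352] dark None
40 white [306 345] dark None
46 white [306 344] dark None
52 white [306 344] dark None
58 white [306 344] dark None
64 white None dark None
70 white None dark None
76 white None dark None
82 white None dark None
88 white None dark None
```

Run:
```python
from h import *
from scipy.spatial.transform import Rotation as R
s=sense();A=R.from_euler("xyz",s["tcp_rot"],degrees=True)
a=np.radians(40)
B=R.from_matrix(np.array([[-np.cos(a),0,-np.sin(a)],[0,1,0],[np.sin(a),0,-np.cos(a)]]).T)
print((B*A.inv()).as_rotvec().round(3))
```

```text
[-0.534 -0.553  1.467]
```

Call:
send_rows([
  [[-0.5, 0.5, 0], [-0.05, -0.06, 0.15]],
  [[-1, 1, 0], [-0.11, -0.11, 0.3]],
  [[-1.5, 2, 0], [-0.17, -0.18, 0.46]],
  [[-2, 3, -0.5], [-0.23, -0.24, 0.63]],
  [[-2.5, 4, -1], [-0.29, -0.3, 0.8]],
  [[-3, 5, -1.5], [-0.35, -0.36, 0.97]],
  [[-3, 5.8, -2.5], [-0.41, -0.43, 1.14]],
  [[-3, 5.8, -3.5], [-0.47, -0.49, 1.3]],
  [[-3, 5.8, -4.5], [-0.534, -0.553, 1.467]],
  [[-3, 5.8, -5.2], [-0.534, -0.553, 1.467]],
])

```text
time: 12.52
tool_pos: [438.6, 251.7, 236.1]
tcp_rot: [-179.8, 39.9, -179.7]
ft_force: [-0.5, 0.2, 0.2]
finger_gap: 85.0
grip_force: 0.0
```

Call:
send_rows([
  [[0, 0, 0], [0, 0, 0]],
  [[0, 0, 0], [0, 0, 0]],
  [[0, 0, 0], [0, 0, 0]],
])

```text
time: 12.9
tool_pos: [441.0, 253.0, 241.7]
tcp_rot: [179.9, 40.1, 179.9]
ft_force: [0.2, 0.3, -0.1]
finger_gap: 85.4
grip_force: 0.0
```

Run:
```python
from h import *
import pickle
s=sense();print({k:np.round(s[k],2).tolist() for k in("time","tool_pos","tcp_rot","ft_force","joint_pos")})
w=snapshot("wrist");save(w,"w4.png");pickle.dump({k:w[k] for k in("K","k1","pose","img")},open("w4.pkl","wb"))
for l in("ball","pivot"): print(l,[(np.round(np.array(d["at"])*[640,400],1).tolist(),round(d["confidence"],2)) for d in finder.pinpoint(l,"wrist")][:3])
piv=np.array([530.5,222.5,180]);seam=np.array([533.7,-170.4,30]);u=seam-piv;u/=np.linalg.norm(u)
for d in(-110,0,32,54): print(d,proj(w,piv+d*u).round(1))
```

```text
{'time': 12.9, 'tool_pos': [441.01, 253.03, 241.72], 'tcp_rot': [179.9, 40.1, 179.92], 'ft_force': [0.2, 0.29, -0.06], 'joint_pos': [41.77, -38.12, 130.83, -30.02, 58.9, -38.99]}
ball [([417.5, 275.6], 0.95)]
pivot [([280.6, 231.5], 0.64)]
-110 [418.2 276.8]
0 [282.  230.4]
32 [246.6 218.2]
54 [223.4 210.2]
```

View pics/w4.png

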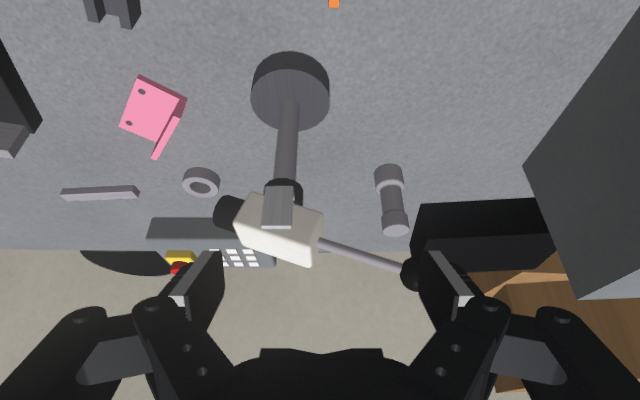

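The picture shows the ball at (417,275), the pivot at about (281,231) and the lens front at about (222,211). That matches the aimed prediction of (418,277), (282,230) and (223,210), so the aim is right to about 1°. Next, the bracket.

Run:
```python
from h import *
from scipy.spatial.transform import Rotation as R
s=sense();A=R.from_euler("xyz",s["tcp_rot"],degrees=True)
a=np.radians(10);p=np.radians(-14.7);f=np.array([np.cos(p),np.sin(p),0]);g=np.array([-f[1],f[0],0]);k=np.array([0,0,1])
B=R.from_matrix(np.array([-np.cos(a)*f-np.sin(a)*k,g,np.sin(a)*f-np.cos(a)*k]).T)
print(B.as_euler("xyz",degrees=True),(B*A.inv()).as_rotvec().round(3),((np.array([450.6,-148.6,110])-s["tool_pos"])/30).round(2))
```

```text
[180.   10.  165.3] [ 0.067  0.521 -0.25 ] [  0.33 -13.38  -4.36]
```

Call:
send_rows([
  [[-1, 0, 2], [0, 0, 0]],
  [[-1, -1, 3], [0, 0, 0]],
  [[-1, -3, 3], [0.01, 0.1, -0.05]],
  [[-1, -5, 3], [0.03, 0.2, -0.1]],
  [[-0.8, -7, 2], [0.04, 0.3, -0.15]],
  [[-0.5, -9, 0], [0.06, 0.42, -0.2]],
  [[0, -11, -1.5], [0.067, 0.521, -0.25]],
  [[0.33, -13.38, -3], [0.067, 0.521, -0.25]],
  [[0.33, -13.38, -4.36], [0.067, 0.521, -0.25]],
  [[0.33, -13.38, -4.36], [0.067, 0.521, -0.25]],
], fingers=0.47)

```text
time: 14.3
tool_pos: [449.4, -150.7, 106.7]
tcp_rot: [-180.0, 9.9, 165.3]
ft_force: [0.6, 0.2, 0.5]
finger_gap: 45.0
grip_force: 0.0
```

Call:
send_rows([
  [[0, 0, 0], [0, 0, 0]],
  [[0, 0, 0], [0, 0, 0]],
])

```text
time: 14.55
tool_pos: [450.7, -148.9, 109.9]
tcp_rot: [-180.0, 10.0, 165.3]
ft_force: [-0.0, -0.9, 0.7]
finger_gap: 45.4
grip_force: 0.0
```

Run:
```python
from h import *
import pickle
s=sense();print({k:np.round(s[k],2).tolist() for k in("time","tool_pos","tcp_rot","ft_force","finger_gap")})
w=snapshot("wrist");save(w,"w5.png");pickle.dump({k:w[k] for k in("K","k1","pose","img")},open("w5.pkl","wb"))
for l in("heel","bracket"): print(l,[(np.round(np.array(d["at"])*[640,400],1).tolist(),round(d["confidence"],2)) for d in finder.pinpoint(l,"wrist")][:3])
def pt(q,m):
    a=np.radians(q[2]);return np.array([q[0]+m[0]*np.cos(a)-m[1]*np.sin(a),q[1]+m[0]*np.sin(a)+m[1]*np.cos(a),m[2]])
for m in((-75,85,30),(-75,-85,30),(60,80,70),(60,-80,70)): print("F",m,proj(w,pt((475.7,-155.2,-14.7),m)).round(1))
for m in((-27.5,45,38),(-27.5,-45,38),(19.5,45,65),(19.5,-45,65)): print("B",m,proj(w,pt((462.7,-148.1,-30.2),m)).round(1))
```

```text
{'time': 14.55, 'tool_pos': [450.7, -148.91, 109.89], 'tcp_rot': [-179.99, 10.02, 165.34], 'ft_force': [-0.03, -0.9, 0.68], 'finger_gap': 45.37}
heel [([593.4, 244.2], 0.75), ([315.2, 235.0], 0.67)]
bracket [([323.8, 201.3], 0.86), ([573.6, 234.9], 0.76)]
F (-75, 85, 30) [455.6 116.2]
F (-75, -85, 30) [185.7 116.2]
F (60, 80, 70) [434.4 322. ]
F (60, -80, 70) [206.9 321.8]
B (-27.5, 45, 38) [402.4 188. ]
B (-27.5, -45, 38) [269.1 153.3]
B (19.5, 45, 65) [384.6 268.5]
B (19.5, -45, 65) [247.8 237.4]
```

View pics/w5.png

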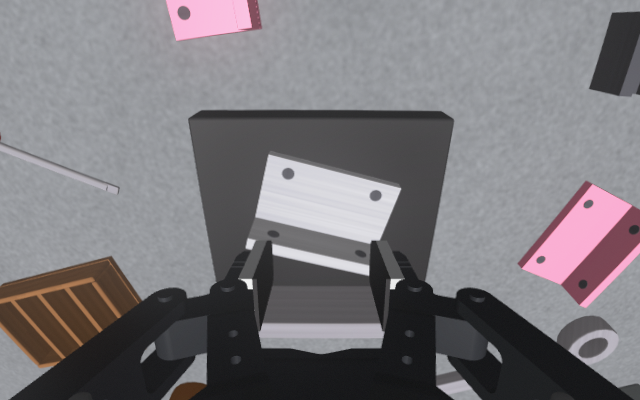

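The bed's near edge runs (190,119)–(453,120) and the bracket's near corners are at (269,152) and (401,187). All match the fitted poses within about 2 px. I lower the fingers behind the upright and slide.

Call:
send_rows([
  [[0, 0, -0.7], [0, 0, 0]],
  [[0, 0, -1.3], [0, 0, 0]],
  [[0, 0, -1.8], [0, 0, 0]],
  [[0, 0, -2.15], [0, 0, 0]],
  [[0, 0, -2.27], [0, 0, 0]],
  [[0, 0, -2.27], [0, 0, 0]],
  [[0, 0, -2.27], [0, 0, 0]],
])

```text
time: 15.58
tool_pos: [450.6, -149.2, 41.3]
tcp_rot: [-180.0, 10.0, 165.4]
ft_force: [1.3, 0.2, 0.5]
finger_gap: 45.3
grip_force: 0.0
```

Call:
send_rows([
  [[0.15, -0.04, 0], [0, 0, 0]],
  [[0.3, -0.08, 0], [0, 0, 0]],
  [[0.45, -0.12, 0], [0, 0, 0]],
  [[0.6, -0.16, 0], [0, 0, 0]],
  [[0.75, -0.2, 0], [0, 0, 0]],
  [[0.9, -0.24, 0], [0, 0, 0]],
  [[1.05, -0.28, 0], [0, 0, 0]],
  [[1.2, -0.315, 0], [0, 0, 0]],
  [[1.2, -0.315, 0], [0, 0, 0]],
])

```text
time: 16.7
tool_pos: [486.6, -158.5, 40.8]
tcp_rot: [-180.0, 10.0, 165.4]
ft_force: [0.5, 0.1, -0.5]
finger_gap: 45.1
grip_force: 0.0
```

Run:
```python
from h import *
s=sense();print({k:np.round(s[k],2).tolist() for k in("time","tool_pos","tcp_rot","ft_force","finger_gap")})
w=snapshot("wrist");save(w,"w6.png",(160,90,480,400),1.6)
```

```text
{'time': 16.7, 'tool_pos': [486.58, -158.54, 40.81], 'tcp_rot': [-179.97, 10.0, 165.36], 'ft_force': [0.54, 0.14, -0.48], 'finger_gap': 45.13}
```

View pics/w6.png

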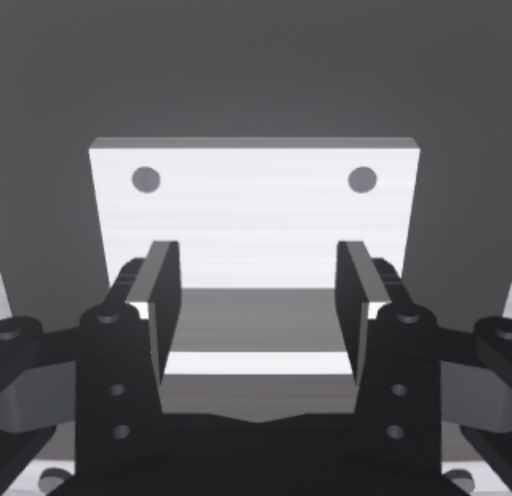

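The picture shows the bracket squared up and centred between the two fingers, which sit in its inside corner. I continue towards the fence.

Call:
send_rows([
  [[0.15, -0.04, 0], [0, 0, 0]],
  [[0.3, -0.08, 0], [0, 0, 0]],
  [[0.45, -0.12, 0], [0, 0, 0]],
  [[0.6, -0.16, 0], [0, 0, 0]],
  [[0.7, -0.184, 0], [0, 0, 0]],
  [[0.77, -0.202, 0], [0, 0, 0]],
  [[0.77, -0.202, 0], [0, 0, 0]],
])

```text
time: 17.62
tool_pos: [509.5, -164.5, 40.8]
tcp_rot: [-180.0, 10.0, 165.4]
ft_force: [-0.0, -0.3, -0.5]
finger_gap: 45.1
grip_force: 0.0
```

Call:
send_rows([
  [[0.03, -0.008, 0], [0, 0, 0]],
  [[0.06, -0.016, 0], [0, 0, 0]],
  [[0.06, -0.016, 0], [0, 0, 0]],
])

```text
time: 18.0
tool_pos: [511.1, -165.0, 40.8]
tcp_rot: [-180.0, 10.0, 165.4]
ft_force: [-0.7, 1.0, 1.1]
finger_gap: 45.2
grip_force: 0.4
```

Call:
send_rows([
  [[0.03, -0.008, 0], [0, 0, 0]],
  [[0.06, -0.016, 0], [0, 0, 0]],
  [[0.06, -0.016, 0], [0, 0, 0]],
])

```text
time: 18.38
tool_pos: [513.0, -165.5, 40.7]
tcp_rot: [-180.0, 10.0, 165.4]
ft_force: [-0.6, 0.4, 1.0]
finger_gap: 45.1
grip_force: 0.4
```

Call:
send_rows([
  [[0.03, -0.008, 0], [0, 0, 0]],
  [[0.05, -0.013, 0], [0, 0, 0]],
  [[0.05, -0.013, 0], [0, 0, 0]],
])

```text
time: 18.75
tool_pos: [514.4, -165.8, 40.7]
tcp_rot: [-180.0, 10.0, 165.4]
ft_force: [-1.3, -0.1, -0.6]
finger_gap: 45.0
grip_force: 0.5
```

Call:
send_rows([
  [[0.03, -0.008, 0], [0, 0, 0]],
  [[0.05, -0.013, 0], [0, 0, 0]],
  [[0.05, -0.013, 0], [0, 0, 0]],
])

```text
time: 19.12
tool_pos: [515.9, -166.2, 40.7]
tcp_rot: [-180.0, 10.0, 165.4]
ft_force: [-1.3, -0.1, 1.2]
finger_gap: 45.6
grip_force: 0.4
```

Call:
send_rows([
  [[0.02, -0.005, 0], [0, 0, 0]],
  [[0.03, -0.008, 0], [0, 0, 0]],
  [[0.03, -0.008, 0], [0, 0, 0]],
])

```text
time: 19.5
tool_pos: [516.8, -166.5, 40.7]
tcp_rot: [-180.0, 10.0, 165.4]
ft_force: [-0.9, -0.5, 0.3]
finger_gap: 45.5
grip_force: 0.5
```

Call:
send_rows([
  [[0.02, -0.005, 0], [0, 0, 0]],
  [[0.04, -0.01, 0], [0, 0, 0]],
  [[0.04, -0.01, 0], [0, 0, 0]],
])

```text
time: 19.88
tool_pos: [517.8, -166.7, 40.6]
tcp_rot: [-180.0, 10.0, 165.4]
ft_force: [-1.8, 1.3, 1.8]
finger_gap: 45.4
grip_force: 1.1
```

Call:
send_rows([
  [[0.02, -0.005, 0], [0, 0, 0]],
  [[0.04, -0.01, 0], [0, 0, 0]],
  [[0.04, -0.01, 0], [0, 0, 0]],
])

```text
time: 20.25
tool_pos: [518.1, -166.7, 40.2]
tcp_rot: [-180.0, 9.8, 165.4]
ft_force: [-8.1, 1.6, 3.6]
finger_gap: 45.4
grip_force: 4.0
```

Call:
send_rows([
  [[0, 0, -0.05], [0, 0, 0]],
  [[0, 0, -0.1], [0, 0, 0]],
  [[0, 0, -0.1], [0, 0, 0]],
])

```text
time: 20.62
tool_pos: [518.0, -166.7, 37.1]
tcp_rot: [-180.0, 9.8, 165.4]
ft_force: [-7.6, 0.3, 3.2]
finger_gap: 45.1
grip_force: 4.4
```

Call:
send_rows([
  [[0, 0, -0.03], [0, 0, 0]],
  [[0, 0, -0.06], [0, 0, 0]],
  [[0, 0, -0.06], [0, 0, 0]],
])

```text
time: 21.0
tool_pos: [518.1, -166.8, 36.7]
tcp_rot: [-180.0, 9.8, 165.4]
ft_force: [-18.3, 5.1, 21.0]
finger_gap: 45.3
grip_force: 14.2
```

Call:
send_rows([
  [[0, 0, 0], [0, 0, 0]],
  [[0, 0, 0], [0, 0, 0]],
  [[0, 0, 0], [0, 0, 0]],
])

```text
time: 21.38
tool_pos: [518.1, -166.8, 36.7]
tcp_rot: [-180.0, 9.8, 165.4]
ft_force: [-16.8, 5.6, 20.4]
finger_gap: 45.0
grip_force: 14.2
```

Run:
```python
from h import *
s=sense();print({k:np.round(s[k],2).tolist() for k in("time","tool_pos","tcp_rot","ft_force","finger_gap")})
w=snapshot("wrist");save(w,"w7.png",(160,90,480,400),1.9)
for n in("top","side"):
    c=snapshot(n);print(n,[(np.round(np.array(d["at"])*[640,400],1).tolist(),round(d["confidence"],2)) for d in finder.pinpoint("ball",n)][:2],"exp",proj(c,[529.7,325.3,219.2]).round(1))
```

```text
{'time': 21.38, 'tool_pos': [518.14, -166.8, 36.72], 'tcp_rot': [-179.98, 9.83, 165.36], 'ft_force': [-16.78, 5.61, 20.35], 'finger_gap': 45.04}
top [([181.4, 179.8], 0.89)] exp [179.8 177.5]
side [] exp [292.3 109.9]
```

View pics/w7.png

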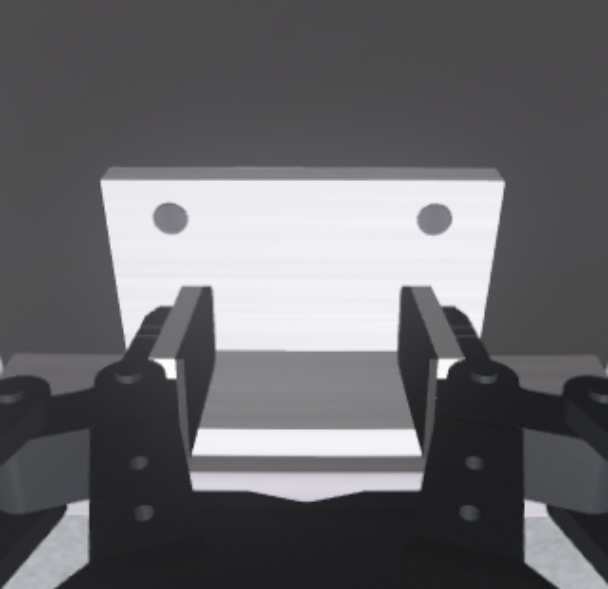

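The picture shows the bracket seated: a fence strip of even thickness is visible along the whole upright, from about (190,463) to (425,463). A quick numeric recheck of the camera aim follows.

Run:
```python
from h import *
import pickle
w=pickle.load(open("w4.pkl","rb"))
t=snapshot("top");T=[d for d in finder.trace("ball","top")][:1]
g=cv2.cvtColor(t["img"],cv2.COLOR_RGB2GRAY).astype(float)
sub=g[165:195,165:200];m=sub<55;yy,xx=np.where(m);print("dark blob top",xx.mean()+165,yy.mean()+165,m.sum())
hw=g[150:205,195:250];m=hw>200;yy,xx=np.where(m);print("white head top",xx.mean()+195,yy.mean()+150,m.sum(),xx.min()+195,xx.max()+195)
piv=np.array([530.5,222.5,180]);seam=np.array([533.7,-170.4,30]);u=seam-piv;u/=np.linalg.norm(u)
print("exp top: ball",proj(t,piv-110*u),"pivot",proj(t,piv),"head top mid",proj(t,piv+[0,6,16]))
for d in T: yy,xx=np.where(d["mask"]);print("trace",xx.mean(),yy.mean(),d["confidence"])
# fine geometry in w4: ball blob
g4=cv2.cvtColor(w["img"],cv2.COLOR_RGB2GRAY)
print(onz(w,416,275,219),onz(w,416,275,216))
c=cv2.HoughCircles(cv2.resize(g4[240:310,380:440],None,fx=4,fy=4),cv2.HOUGH_GRADIENT,1,50,param1=80,param2=15,minRadius=50,maxRadius=90);print(c)
```

```text
dark blob top 180.25 177.0 48
white head top 225.3416149068323 177.11801242236024 322 214 237
exp top: ball [179.8120226  177.49478306] pivot [224.61319904 178.86757067] head top mid [220.55181365 177.73483627]
trace 218.33380480905234 178.53041018387552 0.58
[526.54766031 322.9260981  219.        ] [534.64766456 325.343557   216.        ]
[[[153.5 132.5  75.1]]]
```

```bash
python3 -c "
from bench import order
print(order.hand_in())"
```

```text
the job is handed in; nothing more can be done
None
```

I aimed the inspection camera at the seam to within about 1° by the pictures. The bracket was then slid flush against the fence and is held there with about 18 N forwards and 20 N down; the job was handed in at about 21.5 s, but no verdict came back.

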